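# Find the flush catch and free the mould dividers

## Task

The white rack's wire keeper is locked by a catch plate sunk somewhere in the flat white panel in front of the four clear dividers. Set a fingertip on the panel near one of its ends, feel along it until you find the catch plate, and press it in so that the keeper springs up; then take the hand away with the plate back out and the keeper left up. Only touch and press: leave the dividers standing in their slots, and the tray, jug and tin where they are.

Things in the scene. Friction and masses are not known exactly. Their poses are not given: they have to be found in the camera images.
- rack: White ABS rack, 202 mm deep (x), 370 long (y), 55 high, fixed to the shelf. Origin at shelf height below the line between flat panel and slots; x points from panel to dividers (away from the robot), y along the rack, z up. Flat rigid top panel: z 55, x -90 to 0, y -185 to 185, nothing stands on it. Slotted part: x 0 to 112, same height; dividers rise 45 mm above it, the shut keeper (at x 30) 55 mm.
- panel_mid (a point): Middle of the flat panel's surface (rack x -46, y 0, z 55 mm); axes as the rack's. NOT the catch: the centre of the catch plate lies on the line along rack y through this point, anywhere from 50 mm one side to 50 mm the other, different each time. A fine seam (0.3 mm step down) crosses the panel 78 mm either side of this point; the rest is smooth.
- catch (a joint): Travel in m of the catch plate: 0 out, 0.006 fully in; springs back. White like the panel, 37 mm (rack x) by 41 mm (rack y) in a 40 by 44 mm opening, its face about 2 mm below the panel, so a finger drops when over it; found by touch or by its thin outline. Moves straight down: 2 N starts it, 5 N holds it fully in; pressed about 4 mm it frees the keeper.
- keeper (a joint): Angle in rad of the sprung keeper, an 8 mm steel wire bow across the tops of the four dividers, hinged at the rack's far side: 0 shut and locked, 1.3 fully up. Once the catch is pressed its own spring swings it up and away from the robot within about a second, and it stays up.
- divider1: Clear acrylic mould divider, 100 mm (x) by 4 mm (y) by 90 mm high with a finger notch in its top edge, standing loose in the rack's slot at rack y = -105 mm. Origin at the middle of its lower edge, 10 mm above the shelf; z up.
- divider2: Clear acrylic mould divider, 100 mm (x) by 4 mm (y) by 90 mm high with a finger notch in its top edge, standing loose in the rack's slot at rack y = -35 mm. Origin at the middle of its lower edge, 10 mm above the shelf; z up.
- divider3: Clear acrylic mould divider, 100 mm (x) by 4 mm (y) by 90 mm high with a finger notch in its top edge, standing loose in the rack's slot at rack y = 35 mm. Origin at the middle of its lower edge, 10 mm above the shelf; z up.
- divider4: Clear acrylic mould divider, 100 mm (x) by 4 mm (y) by 90 mm high with a finger notch in its top edge, standing loose in the rack's slot at rack y = 105 mm. Origin at the middle of its lower edge, 10 mm above the shelf; z up.
- tray: Square grey silicone tray with four compartments, 160 by 160 mm, 35 mm high, loose on the shelf at the rack's +y end. Origin at the middle of its underside.
- jug: Glass measuring jug, 100 mm across the rim, 125 mm high, handle on its own +y side reaching 86 mm from its axis, loose on the shelf at the rack's -y end. Origin at the middle of its underside, z up.
- tin: Capped aluminium tin, 69 mm across, 90 mm high, loose on the shelf at the rack's -y end. Origin at the middle of its underside, z up.
Not all that is in view belongs to the job. Of the things shaped like the tin, the aluminium one is meant.

How it is judged:
By the outcome, as a careful person would: the job done as asked, in the order asked, and still so for the second after the job is handed in, with the robot touching nothing.
It also fails if it takes over 58 s, if anything falls off the work surface, if the arm or the gripper's body presses on something with over 40 N, if the wrist force passes 120 N, or if a joint passes its speed limit or range.

## Robot

A 6-joint arm with a two-finger parallel gripper is mounted at the origin on the work surface. World frame = base frame: x ahead of the robot, y to its left, z up, the work surface at z = 0. Lengths are in m, angles in rad, forces in N, time in s.
With the tool pointing down it reaches from about 0.35 to 1 m from the base axis. Payload 7.1 kg.
Tool frame: the origin (TCP) lies between the finger pads; the fingertips stand 22 mm ahead of it and the grasp point (between the pads) lies 3 mm ahead of it (env.tip_reach is the distance from the TCP to the fingertips, in m); z points along the fingers, y is the line along which they close (so a half turn about z gives the same grasp; the last joint's range is limited). The gripper opens to 85 mm and grips with 20 to 120 N. Pads are 22 mm wide; open, the fingers measure 114 mm over their backs; the gripper's body (76 mm by 85 mm) begins 54 mm behind the grasp point. The pads swing forward as they close: fully open they stand 13 mm farther back than shut.
Start: joints at [1.149, 0.423, 1.63, -0, 1.089, -0.019], TCP at [0.245, 0.575, 0.253] pointing down, gripper open.
Joint ranges: [-3, 3], [-0.9, 2.11], [0.09, 2.58], [-1.31, 4.45], [0.11, 2.69], [-2.54, 2.54]. Speed limits (rad/s): [2.39, 2.39, 3.01, 3.14, 3.14, 3.14].

## Interface

Orientations are given as [roll, pitch, yaw] about the fixed x, y, z axes, in that order (R = Rz(yaw) Ry(pitch) Rx(roll)).
In Python, from plant import env, optics, ticket, models gives the robot as it stands. The module is installed in compiled form; this text tells all that it offers.
- The arm moves only by the tool servo_tool, never from a script. Its argument "motion" is one flat list of numbers, 7 for each row, row after row: the shift along the tool's x, y, z in mm, then the turn, a rotation vector about the tool's x, y, z in rad, then the opening, from -1 (shut) to 1 (fully open), so that 0 is half open. In form: [tx, ty, tz, rx, ry, rz, fingers, tx, ty, tz, rx, ry, rz, fingers, ...]. A call has 1 to 8 rows; each row shifts and turns the commanded pose from where the row before left it, along the tool's axes as they then stand; what a row does not reach is not made up. A row lasts 1/10 s, in which the tool goes at most 50 mm and 8.59 degrees, less where a joint would pass 70% of its speed; a pose out of reach is approached as far as the arm can. A call is refused whole if a number of a shift passes 50 or a number of a turn 0.15, either way. A call with a gripper value outside its range is refused whole. The fingers move at their own pace and stop on an object; "force" is the grip in N (left out, the last holds). Time passes only in rows, so rows that do not move let the fingers close. It gives the time, the measured TCP pose, the force, the opening and the grip force at its end, in the units of the state.
- env.get_obs(): the state, without advancing time (a new reading comes with each control period).
- optics.get_image(name): name is "side" or "top"; returns (picture, depth): 420x560x3 uint8, red, green, blue; 420x560 float32, m along the optical axis (not along the pixel's ray), 0 where there is no reading.
- optics.get_calibration(name): a dict with "K" (3x3 intrinsics, pixels), "extrinsics" (4x4, takes a point from world to camera coordinates). Camera axes: x right, y down, z forward; pixel columns grow to the right and rows downward; lengths in m; the calibration is good to about 2 mm. A picture is of the moment at which its call begins. get_calibration takes no time and is no camera call.
- ticket.close_job(): hands the job in; it is judged then, once.
Trained networks look in the newest picture that a camera, given by its name, has taken for a name from the list of things; names that differ only in an ending like _2 or _b are one class to them, and where a whole thing is asked for, a point or a joint stands for the part that bears it (a point fixed in the world has none). Each returns a list of dicts, best first, with "confidence" (0 to 1); they miss things now and then, are a little off and sometimes report something else, mostly with a low value. They report only what shows in the picture. A call takes as long as a camera call. They do not tell look-alikes from the thing itself.
- models.spot_in(camera, target): "centre" ([x, y, z] in m, in world coordinates, good to about 4 mm: the middle of the surface that is visible of it).
- models.masks_of(camera, target): "pixels" (420x560 bool, what is visible of it).
- models.landmark_of(camera, target): "centre" ([x, y, z] in m, in world coordinates, good to about 4 mm: a listed point, or the origin of a listed thing).
The state is a dict: "time": time; "joints": joint angles; "qvel": joint speeds; "tau": joint torques, N m; "tcp_pos": TCP position; "eef_rot": TCP orientation; "ft_force": force on the tool from outside, world axes, zero at the start; "moment": the same for the moment, N m; "width": finger opening in m; "finger_force": force on a finger pad.
Only numpy, scipy, OpenCV 4.12 (cv2) and the standard library are available. Lean on these libraries where they do the work, as an engineer would, in place of code of your own. Each camera call takes 0.05 s, during which the arm holds its last target. There are 200 camera calls.

## Working session

There is one attempt and no reset: what is moved stays moved. The work goes in short steps, Python scripts to look and compute and a tool call to move; the robot and the scene stay as the last step left them, time stands still between calls to the robot, and variables do not carry over. Pictures are saved under pics/ and viewed, at most 10 in all, crops included, and the job is handed in when it is done.

Besides the shell and the picture viewer there is one more tool, called after "Emit:" as name(argument=value, ...), one argument or row to a line, values as JSON. servo_tool: Moves the arm, as the interface text tells. Its arguments: {"type":"object","properties":{"motion":{"type":"array"},"force":{"type":"number"}},"required":["motion"]}

```bash
mkdir -p pics; python3 - <<'E'
from plant import env, optics, models
import cv2,numpy as np
for c in("top","side"):
    p,d=optics.get_image(c); cv2.imwrite(f"pics/{c}0.png",p[:,:,::-1])
    for t in("panel_mid","rack","divider1","jug","tin","tray","keeper"):
        print(c,t,[(np.round(r["centre"],3).tolist(),round(r["confidence"],2)) for r in models.landmark_of(c,t)][:5])
o=env.get_obs(); print({k:np.round(v,3) for k,v in o.items()}, env.tip_reach)
E
```

```text
top panel_mid [([0.507, -0.021, 0.056], 0.98)]
top rack [([0.55, -0.007, -0.001], 0.91)]
top divider1 [([0.597, 0.036, 0.008], 0.53), ([0.63, -0.101, 0.014], 0.5), ([0.58, 0.103, 0.012], 0.48), ([0.613, -0.035, 0.008], 0.44)]
top jug [([0.703, -0.295, -0.001], 0.82)]
top tin [([0.392, -0.312, -0.001], 0.74), ([0.464, -0.438, -0.0], 0.73)]
top tray [([0.485, 0.294, 0.002], 0.67)]Traceback (most recent call last):
  File "<stdin>", line 6, in <module>
ValueError: it knows: divider, jug, panel_mid, rack, tin, tray
```

```bash
python3 - <<'E'
from plant import env, optics, models
import cv2,numpy as np
p,d=optics.get_image("side"); cv2.imwrite("pics/side0.png",p[:,:,::-1])
for t in("panel_mid","rack","divider1","jug","tin","tray"):
        print(t,[(np.round(r["centre"],3).tolist(),round(r["confidence"],2)) for r in models.landmark_of("side",t)][:5])
o=env.get_obs(); print({k:np.round(v,3).tolist() for k,v in o.items()}, env.tip_reach)
E
```

```text
panel_mid [([0.507, -0.025, 0.053], 0.69), ([0.487, 0.293, -0.001], 0.51)]
rack [([0.549, -0.013, 0.0], 0.58), ([0.506, -0.027, 0.054], 0.45)]
divider1 [([0.599, 0.033, 0.01], 0.95), ([0.582, 0.104, 0.014], 0.73), ([0.614, -0.032, 0.01], 0.69), ([0.509, -0.025, 0.052], 0.34)]
jug [([0.705, -0.294, 0.001], 0.9), ([0.518, -0.31, 0.0], 0.52)]
tin [([0.39, -0.32, -0.001], 0.89), ([0.516, -0.308, 0.002], 0.68), ([0.461, -0.442, 0.001], 0.67)]
tray [([0.486, 0.295, -0.001], 0.67)]
{'time': 0.7, 'joints': [1.149, 0.423, 1.63, 0.0, 1.089, -0.019], 'qvel': [-0.0, 0.002, -0.0, -0.0, 0.0, 0.001], 'tau': [-0.0, -55.717, -28.211, -0.0, 0.0, -0.0], 'tcp_pos': [0.245, 0.575, 0.253], 'eef_rot': [-3.142, -0.0, 2.739], 'ft_force': [0.34, -0.105, -0.797], 'moment': [-0.061, -0.03, 0.021], 'finger_force': 0.0, 'width': 0.085} 0.022
```

View pics/top0.png

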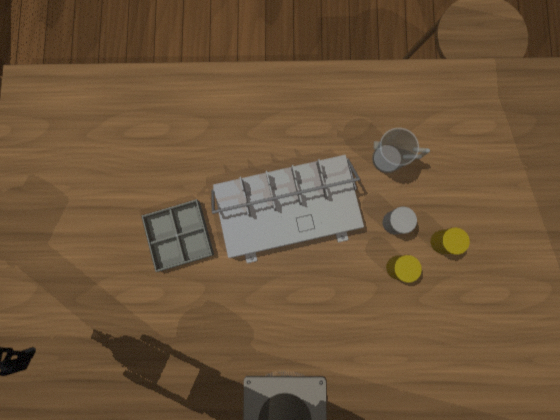

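View pics/side0.png

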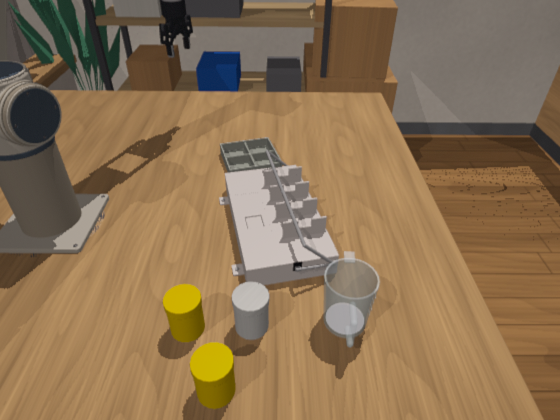

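The top view shows the rack with its panel towards the robot. A thin square outline, likely the catch, is at about (305,223), and a matching one is at about (255,221) in the side view. The aluminium tin is at top (403,221), with yellow look-alikes at (408,269) and (456,241). The tray is at (180,236) and the jug at (399,147). The only thing that could be taken for the catch is a seam, and none shows. I'll check this in a crop.

```bash
cat > h.py <<'E'
import numpy as np
from plant import optics
def world(c,d,u,v):
    k=optics.get_calibration(c);K=np.array(k["K"]);T=np.linalg.inv(np.array(k["extrinsics"]))
    z=d[int(v),int(u)]; return (T@np.r_[z*(np.linalg.inv(K)@[u,v,1]),1])[:3]
E
python3 - <<'E'
from plant import optics
from h import *
import cv2
p,d=optics.get_image("top"); c=p[140:270,200:380,::-1]
cv2.imwrite("pics/crop.png",cv2.resize(c,None,fx=4.4,fy=4.4,interpolation=cv2.INTER_CUBIC))
a=np.array([.63,-.101]);b=np.array([.58,.103]);yaw=np.arctan2(-(b-a)[0],(b-a)[1]);print(yaw)
m=np.array([.507,-.023]);X=np.array([np.cos(yaw),np.sin(yaw)]);Y=np.array([-X[1],X[0]])
w=world("top",d,305.5,223.5);print(w,(w[:2]-m)@X,(w[:2]-m)@Y)
# plane top fit for yaw: mask of depth at panel height
k=optics.get_calibration("top");K=np.array(k["K"]);T=np.linalg.inv(np.array(k["extrinsics"]))
v,u=np.mgrid[150:265,205:370];z=d[150:265,205:370]
P=(np.linalg.inv(K)@np.stack([u*z,v*z,z]).reshape(3,-1)); P=T[:3,:3]@P+T[:3,3:]
s=P[:,abs(P[2]-.055)<.005]; r=cv2.minAreaRect(s[:2].T.astype(np.float32)*1000);print(r,np.median(s[2]))
for t in(130,-130):print(m+t*Y/1000)
E
```

```text
0.24035975832980794
[ 0.51311878 -0.05908762  0.05454838] -0.002647850682537646 -0.03650677139340891
((564.119873046875, -11.651626586914062), (202.58958435058594, 385.81732177734375), 12.641746520996094) 0.05631230440193269
[0.47605323 0.10326281]
[ 0.53794677 -0.14926281]
```

View pics/crop.png

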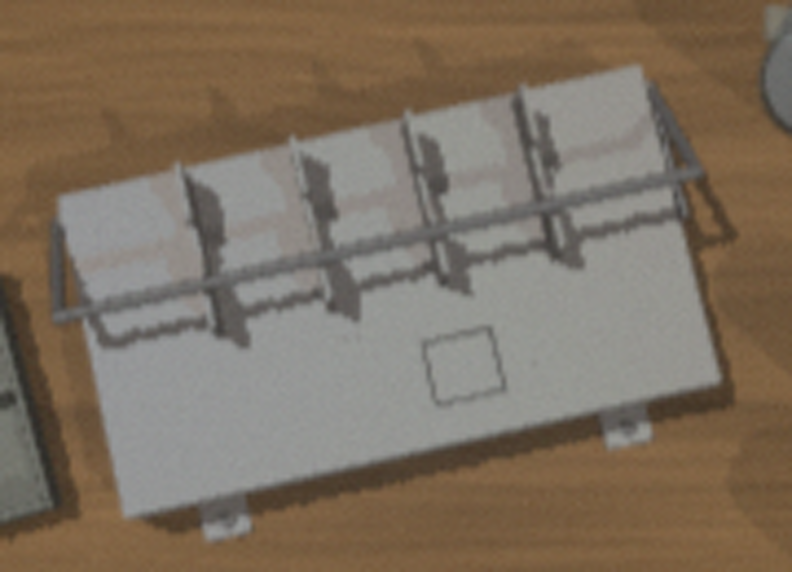

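The crop shows one outline only, centred at full-frame (305.5,223): rack y about -36 mm, on the catch line. I'll start the feel at the +y end (rack y about +130). First I turn the tool to yaw 1.80, so tool x runs along rack +y, and shut the fingers.

Emit:
servo_tool(
  motion=[0,0,0,0,0,0.15,-1,0,0,0,0,0,0.15,-1,0,0,0,0,0,0.15,-1,0,0,0,0,0,0.15,-1,0,0,0,0,0,0.15,-1,0,0,0,0,0,0.15,-1,0,0,0,0,0,0.04,-1,0,0,0,0,0,0,-1],
  force=40,
)

```text
time: 1.55
tcp_pos: [0.245, 0.575, 0.2534]
eef_rot: [3.142, -0.0, 1.799]
ft_force: [0.2, 0.0, 0.4]
width: -0.0001
finger_force: 0.0
```

Emit:
servo_tool(
  motion=[-34,8,0,0,0,0,-1,-34,8,0,0,0,0,-1,-34,8,0,0,0,0,-1,-34,8,0,0,0,0,-1,-34,8,0,0,0,0,-1,-34,8,0,0,0,0,-1,-34,8,0,0,0,0,-1,-34,8,0,0,0,0,-1],
)

```text
time: 2.35
tcp_pos: [0.3693, 0.3233, 0.2535]
eef_rot: [3.141, -0.0, 1.801]
ft_force: [0.1, -0.1, 0.0]
width: 0.0001
finger_force: 0.0
```

Emit:
servo_tool(
  motion=[-34,8,10,0,0,0,-1,-34,8,10,0,0,0,-1,-34,8,10,0,0,0,-1,-34,8,10,0,0,0,-1,-34,8,20,0,0,0,-1,-34,8,30,0,0,0,-1,-34,8,30,0,0,0,-1,0,0,0,0,0,0,-1],
)

```text
time: 3.15
tcp_pos: [0.4766, 0.1021, 0.1303]
eef_rot: [-3.137, 0.0, 1.797]
ft_force: [-0.1, 0.1, 0.6]
width: -0.0002
finger_force: 0.0
```

Emit:
servo_tool(
  motion=[0,0,15,0,0,0,-1,0,0,15,0,0,0,-1,0,0,10,0,0,0,-1,0,0,5,0,0,0,-1,0,0,0,0,0,0,-1,0,0,0,0,0,0,-1],
)

```text
time: 3.75
tcp_pos: [0.4774, 0.1056, 0.0888]
eef_rot: [3.141, 0.0, 1.799]
ft_force: [-0.8, -0.6, -0.2]
width: 0.0
finger_force: 0.0
```

Emit:
servo_tool(
  motion=[0,0,4,0,0,0,-1,0,0,3,0,0,0,-1,0,0,2,0,0,0,-1,0,0,0,0,0,0,-1,0,0,0,0,0,0,-1],
)

```text
time: 4.25
tcp_pos: [0.4771, 0.1053, 0.0793]
eef_rot: [-3.141, -0.0, 1.799]
ft_force: [0.7, 0.0, -0.5]
width: 0.0
finger_force: 0.0
```

Emit:
servo_tool(
  motion=[0,0,1,0,0,0,-1,0,0,1,0,0,0,-1,0,0,0,0,0,0,-1,0,0,0,0,0,0,-1],
)

```text
time: 4.65
tcp_pos: [0.4771, 0.1053, 0.0773]
eef_rot: [-3.142, 0.0, 1.799]
ft_force: [1.0, -1.0, 0.5]
width: 0.0003
finger_force: 0.0
```

Emit:
servo_tool(
  motion=[0,0,0.5,0,0,0,-1,0,0,0,0,0,0,-1,0,0,0,0,0,0,-1],
)

```text
time: 4.95
tcp_pos: [0.4772, 0.1053, 0.0771]
eef_rot: [3.141, 0.0, 1.799]
ft_force: [-1.8, -0.2, 4.7]
width: 0.0002
finger_force: 2.5
```

Contact at TCP z 0.077, about 5 N. Now I feel along towards rack -y.

Emit:
servo_tool(
  motion=[-4,0,0,0,0,0,-1,-4,0,0,0,0,0,-1,-4,0,0,0,0,0,-1,-4,0,0,0,0,0,-1,-4,0,0,0,0,0,-1,-4,0,0,0,0,0,-1,-4,0,0,0,0,0,-1,-4,0,0,0,0,0,-1],
)

```text
time: 5.75
tcp_pos: [0.4848, 0.074, 0.0771]
eef_rot: [3.141, -0.0, 1.798]
ft_force: [-0.9, 3.4, 5.7]
width: 0.0004
finger_force: 2.8
```

Emit:
servo_tool(
  motion=[-4,0,0,0,0,0,-1,-4,0,0,0,0,0,-1,-4,0,0,0,0,0,-1,-4,0,0,0,0,0,-1,-4,0,0,0,0,0,-1,-4,0,0,0,0,0,-1,-4,0,0,0,0,0,-1,0,0,0,0,0,0,-1],
)

```text
time: 6.55
tcp_pos: [0.491, 0.0463, 0.0768]
eef_rot: [3.141, 0.0, 1.798]
ft_force: [1.4, -0.1, 3.6]
width: 0.0001
finger_force: 1.8
```

Emit:
servo_tool(
  motion=[-4,0,0.1,0,0,0,-1,-4,0,0,0,0,0,-1,-4,0,0,0,0,0,-1,-4,0,0,0,0,0,-1,-4,0,0,0,0,0,-1,-4,0,0,0,0,0,-1,-4,0,0,0,0,0,-1,-4,0,0,0,0,0,-1],
)

```text
time: 7.35
tcp_pos: [0.4979, 0.0155, 0.0768]
eef_rot: [-3.141, -0.0, 1.799]
ft_force: [-0.8, 4.0, 5.5]
width: 0.0
finger_force: 2.6
```

Emit:
servo_tool(
  motion=[-4,0,0,0,0,0,-1,-4,0,0,0,0,0,-1,-4,0,0,0,0,0,-1,-4,0,0,0,0,0,-1,-4,0,0,0,0,0,-1,-4,0,0,0,0,0,-1,-4,0,0,0,0,0,-1,-4,0,0,0,0,0,-1],
)

```text
time: 8.15
tcp_pos: [0.5051, -0.0157, 0.0768]
eef_rot: [-3.141, -0.0, 1.799]
ft_force: [-0.8, 3.3, 5.2]
width: -0.0003
finger_force: 2.8
```

Emit:
servo_tool(
  motion=[-3,0,0,0,0,0,-1,-3,0,0,0,0,0,-1,-3,0,0,0,0,0,-1,-3,0,0,0,0,0,-1,0,0,0,0,0,0,-1],
)

```text
time: 8.65
tcp_pos: [0.5078, -0.0277, 0.0768]
eef_rot: [-3.141, 0.0, 1.799]
ft_force: [-0.2, -0.1, 5.0]
width: 0.0002
finger_force: 2.7
```

Emit:
servo_tool(
  motion=[-3,0,0,0,0,0,-1,-3,0,0,0,0,0,-1,-3,0,0,0,0,0,-1,-3,0,0,0,0,0,-1,0,0,0,0,0,0,-1],
)

```text
time: 9.15
tcp_pos: [0.5105, -0.0393, 0.0767]
eef_rot: [-3.141, 0.0, 1.799]
ft_force: [-0.4, -0.6, 4.2]
width: 0.0
finger_force: 2.5
```

Emit:
servo_tool(
  motion=[-2,0,0,0,0,0,-1,-2,0,0,0,0,0,-1,0,0,0,0,0,0,-1],
)

```text
time: 9.45
tcp_pos: [0.5114, -0.0431, 0.0766]
eef_rot: [-3.141, 0.0, 1.799]
ft_force: [0.0, 0.7, 2.7]
width: 0.0001
finger_force: 1.3
```

Emit:
servo_tool(
  motion=[-2,0,0,0,0,0,-1,-2,0,0,0,0,0,-1,0,0,0,0,0,0,-1],
)

```text
time: 9.75
tcp_pos: [0.5124, -0.047, 0.0765]
eef_rot: [-3.141, 0.0, 1.799]
ft_force: [-0.2, -0.6, -0.1]
width: 0.0004
finger_force: 0.0
```

Emit:
servo_tool(
  motion=[-2,0,0,0,0,0,-1,-2,0,0,0,0,0,-1,0,0,0,0,0,0,-1],
)

```text
time: 10.05
tcp_pos: [0.5134, -0.0508, 0.0767]
eef_rot: [3.142, 0.0, 1.799]
ft_force: [-0.2, 0.2, 0.5]
width: 0.0001
finger_force: 0.0
```

The force fell away at world y about -0.045, so the fingertip is over the sunk plate, as the outline suggested. I centre on it and press.

Emit:
servo_tool(
  motion=[-3,-1,0,0,0,0,-1,-4,-0.5,0,0,0,0,-1,0,0,0,0,0,0,-1,0,0,1,0,0,0,-1,0,0,1.5,0,0,0,-1,0,0,0,0,0,0,-1],
)

```text
time: 10.65
tcp_pos: [0.5135, -0.0577, 0.0742]
eef_rot: [3.141, 0.0, 1.799]
ft_force: [0.0, -0.8, 1.7]
width: 0.0003
finger_force: 0.9
```

Emit:
servo_tool(
  motion=[0,0,1.5,0,0,0,-1,0,0,1,0,0,0,-1,0,0,0,0,0,0,-1,0,0,0,0,0,0,-1],
)

```text
time: 11.05
tcp_pos: [0.5135, -0.0577, 0.0718]
eef_rot: [3.141, 0.0, 1.799]
ft_force: [-0.5, -1.5, 4.4]
width: -0.0001
finger_force: 1.9
```

Emit:
servo_tool(
  motion=[0,0,1,0,0,0,-1,0,0,1,0,0,0,-1,0,0,0,0,0,0,-1,0,0,0,0,0,0,-1,0,0,0,0,0,0,-1,0,0,0,0,0,0,-1,0,0,0,0,0,0,-1],
)

```text
time: 11.75
tcp_pos: [0.5135, -0.0577, 0.0698]
eef_rot: [3.141, 0.0, 1.799]
ft_force: [-0.1, -0.3, 3.7]
width: 0.0001
finger_force: 2.1
```

```bash
python3 - <<'E'
from plant import optics
import cv2
p,d=optics.get_image("side"); cv2.imwrite("pics/side1.png",p[:,:,::-1])
E
```

```text
(no output)
```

View pics/side1.png

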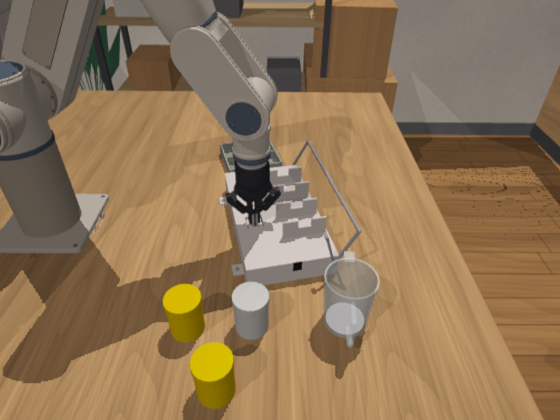

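The keeper is up: its bow runs from (307,143) to (357,232), and the dividers are still standing. I withdraw slowly straight up, then back away towards the robot.

Emit:
servo_tool(
  motion=[0,0,-1,0,0,0,-1,0,0,-3,0,0,0,-1,0,0,-5,0,0,0,-1,0,0,-10,0,0,0,-1,0,0,-15,0,0,0,-1,0,0,-20,0,0,0,-1,0,0,-25,0,0,0,-1,0,0,-25,0,0,0,-1],
)

```text
time: 12.6
tcp_pos: [0.5129, -0.0576, 0.175]
eef_rot: [-3.141, -0.0, 1.799]
ft_force: [0.1, 0.1, 0.1]
width: 0.0
finger_force: 0.0
```

Emit:
servo_tool(
  motion=[20,-10,-20,0,0,0,-1,30,-10,-15,0,0,0,-1,30,-10,0,0,0,0,-1,30,-10,0,0,0,0,-1,30,-10,0,0,0,0,-1,20,-5,0,0,0,0,-1,10,0,0,0,0,0,-1,0,0,0,0,0,0,-1],
)

```text
time: 13.4
tcp_pos: [0.4214, 0.0962, 0.2092]
eef_rot: [3.141, 0.0, 1.801]
ft_force: [-0.0, -0.1, 0.4]
width: 0.0
finger_force: 0.0
```

Emit:
servo_tool(
  motion=[20,-10,0,0,0,0,-1,30,-10,0,0,0,0,-1,30,-10,0,0,0,0,-1,30,-10,0,0,0,0,-1,20,0,0,0,0,0,-1,10,0,0,0,0,0,-1,0,0,0,0,0,0,-1,0,0,0,0,0,0,-1],
)

```text
time: 14.2
tcp_pos: [0.3513, 0.2222, 0.2087]
eef_rot: [-3.141, 0.0, 1.799]
ft_force: [0.4, -0.5, 0.5]
width: 0.0002
finger_force: 0.0
```

```bash
python3 - <<'E'
from plant import optics
import cv2,numpy as np
a=[cv2.resize(optics.get_image(c)[0][:,:,::-1],None,fx=.71,fy=.71) for c in("side","top")]
cv2.imwrite("pics/end.png",np.hstack(a))
E
```

```text
(no output)
```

View pics/end.png

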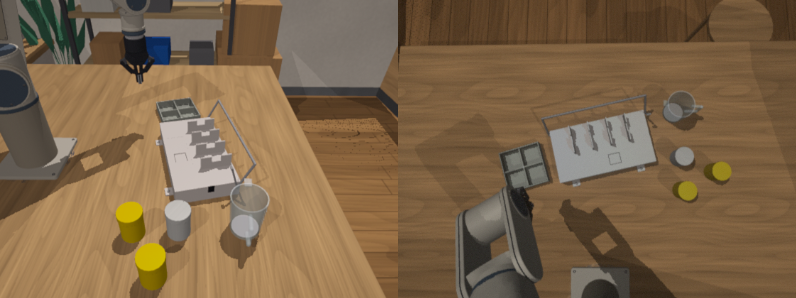

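The keeper stays up (side view bow at about (235,135)) and the four dividers are standing. The tray, jug and tin haven't moved, and the hand is clear.

```bash
python3 -c "
from plant import ticket
print(ticket.close_job())"
```

```text
the job is handed in; nothing more can be done
None
```

I felt along the panel from its +y end, found the catch plate about 36 mm to the -y side of the middle and pressed it; the keeper sprang up and stayed up, the hand is clear, nothing else was moved, and the job is handed in.

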